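# Store a light-sensitive reagent and shut the sliding hatch against its seal

## Task

Stand the amber reagent bottle with the orange cap upright in the blue pocket inside the storage case. Then slide the case's amber hatch along its track, past the springy rubber seal, until it is fully home against the buffers of the dark closing bar, and press it there with about 12 N for half a second, gently: never more than 20 N on the bar. Leave it shut, let go, and do not disturb the white bottle, the pipette or the red waste bin.

Things in the scene. Friction and masses are not known exactly. Their poses are not given: they have to be found in the camera images.
- case: white storage case fixed to the bench, 160 (its x) by 340 (its y) by 90 mm high; origin at the centre of its underside, z up. Its +y half is an open-topped compartment 140 (x) by 165 mm (y); the -y half is closed. Aluminium rails along y on top (inner faces at x = +-67 mm, tops at z = 104 mm) guide the hatch, which closes towards the case's +y.
- pocket (a point): centre of the floor of the round pocket in which the bottle stands: 46 mm across, 30 mm deep, in a blue block 64 mm square and 30 mm high; the point lies at (0, 72, 8) mm in the case's frame. Axes as the case's.
- hatch (a joint): how far the hatch's edge is from the closing bar's face (m), at most 0.145; it opens to the case's -y. Amber panel 130 (x) by 150 (y) by 8 mm, top face 99 mm above the bench, about 3 N of friction, stays where left. The seal raises the push needed to 10 to 13 N for a moment at about 0.025, then it falls to about 5 N until the buffers stop it, somewhere between 0.001 and 0.015.
- handle (a point): middle of the top of the hatch's handle, a black upright block 60 mm long (case x), 16 mm thick (case y), rising 28 mm from the hatch's top face, near its trailing (-y) end; the point lies 127 mm above the bench, at (0, 20 mm - hatch opening) in the case's x, y.
- bar: dark steel closing bar across the +y end of the case's top: 154 (case x) by 16 by 16 mm, top 106 mm high, face to the hatch at y = 150 mm in the case's frame. In it two rubber buffer pins stop the hatch; they are set to stand out 1 to 15 mm, unknown beforehand. Rigid: the push rises steeply there; over 20 N is too much. Origin over the case's centre at 90 mm height, axes as the case's.
- amber_bottle: closed amber glass bottle with an orange cap, round, 40 mm in diameter (cap 37 mm, top 16 mm of the height), 66 mm high, about 0.14 kg, upright; origin at the centre of its underside, z up.
- white_bottle: same bottle in white with a blue cap, not to be used; origin at the centre of its underside.
- sharps_bin: red round waste bin, 108 mm across, 137 mm high; origin at the centre of its underside.
- pipette: grey and white hand pipette lying on the bench along its own x, 220 mm long, 26 mm high; origin under its middle.
- seal_mid (a point): middle of the rubber seal, a black roll 12 mm thick, 116 mm long (case x), on springs, 22 mm before the closing bar's face, its top 110 mm above the bench; the hatch's edge must lift it 1.5 mm to pass under it.

How it is judged:
By the outcome, as a careful person would: the job done as asked, in the order asked, and still so for the second after the job is handed in, with the robot touching nothing.
It also fails if it takes over 70 s, if anything falls off the work surface, if the arm or the gripper's body presses on something with over 40 N, if the wrist force passes 120 N, or if a joint passes its speed limit or range.

## Robot

A 6-joint arm with a two-finger parallel gripper is mounted at the origin on the work surface. World frame = base frame: x ahead of the robot, y to its left, z up, the work surface at z = 0. Lengths are in m, angles in rad, forces in N, time in s.
With the tool pointing down it reaches from about 0.4 to 0.825 m from the base axis. Payload 7 kg.
Tool frame: the origin (TCP) lies where the fingers leave the gripper's body, on its centre line; the fingertips stand 66 mm ahead of it and the grasp point (between the pads) lies 47 mm ahead of it (r.pinch_z is the distance from the TCP to the grasp point, in m); z points along the fingers, x is the direction in which the jaws open and shut, and the axes are right-handed (so a half turn about z gives the same grasp; the last joint's range is limited). The gripper opens to 88 mm and grips with 3 to 60 N. Pads are 19 mm wide; open, the fingers measure 130 mm over their backs; the gripper's body (78 mm by 193 mm) begins 47 mm behind the grasp point.
Start: joints at [-0.986, 0.359, 0.012, 0, -1.224, -0.288], TCP at [0.197, -0.645, 0.292] pointing down, gripper open.
Joint ranges: [-3.07, 3.07], [-1.43, 2.12], [-1.02, 1.25], [-3.03, 1.67], [-3.05, -0], [-3.03, 3.03]. Speed limits (rad/s): [2.39, 2.39, 3.01, 3.14, 3.14, 3.14].

## Interface

Orientations are given as a 3x3 rotation matrix whose columns are the frame's x, y, z axes.
In Python, from station import r, optics gives the robot as it stands.
- The arm moves only by the tool carry_out, never from a script. Its argument "targets" is a list of rows, each a list of 3 entries, a list of its own where there are three numbers: the closure, from 0 (fully open) to 1 (shut), then the shift along the tool's x, y, z in m, then the turn, a rotation vector about the tool's x, y, z in degrees. In form: [[grip, [dx, dy, dz], [rx, ry, rz]], ...]. A call has 1 to 5 rows; each row shifts and turns the commanded pose from where the row before left it, along the tool's axes as they then stand; what a row does not reach is not made up. A row lasts 1/12 s, in which the tool goes at most 41.7 mm and 7.16 degrees, less where a joint would pass 70% of its speed; a pose out of reach is approached as far as the arm can. A call is refused whole if a number of a shift passes 0.0417 or a number of a turn 7.16, either way. A call with a gripper value outside its range is refused whole. The fingers move at their own pace and stop on an object; the grip force is fixed at half the most. Time passes only in rows, so rows that do not move let the fingers close. It gives the time, the measured TCP pose, the force and the opening at its end, in the units of the state.
- r.get_state(): the state, without advancing time (a new reading comes with each control period).
- optics.get_image(name): name is "scene" or "top"; returns a dict with "img" (400x640x3 uint8, red, green, blue), "depth" (400x640 float32, m along the optical axis (not along the pixel's ray), 0 where there is no reading), "camera_matrix" (3x3 intrinsics, pixels), "R" (3x3) and "t" (3): a world point X has camera coordinates R X + t. Camera axes: x right, y down, z forward; pixel columns grow to the right and rows downward; lengths in m; the calibration is good to about 2 mm. A picture is of the moment at which its call begins.
- r.sign_off(): hands the job in, once; it reports no verdict.
The state is a dict: "t": time; "joint_pos": joint angles; "qvel": joint speeds; "joint_efforts": joint torques, N m; "ee_pos": TCP position; "tool_rot": TCP orientation; "ft_force": force on the tool from outside, world axes, zero at the start; "wrist_torque": the same for the moment, N m; "gripper_width": finger opening in m.
Only numpy, scipy, OpenCV 4.12 (cv2) and the standard library are available. Lean on these libraries where they do the work, as an engineer would, in place of code of your own. Each camera call takes 0.05 s, during which the arm holds its last target.

## Working session

There is one attempt and no reset: what is moved stays moved. The work goes in short steps, Python scripts to look and compute and a tool call to move; the robot and the scene stay as the last step left them, time stands still between calls to the robot, and variables do not carry over. Pictures are saved under pics/ and viewed, and the job is handed in when it is done.

Besides the shell and the picture viewer there is one more tool, called after ">>>" as name(argument=value, ...) on one line, values as JSON. carry_out: Moves the arm, as the interface text tells. Its arguments: {"type":"object","properties":{"targets":{"type":"array"}},"required":["targets"]}

```bash
mkdir -p pics; ls; python3 - <<'E'
from station import r,optics
import cv2,numpy as np
for n in("scene","top"):
    d=optics.get_image(n); cv2.imwrite(f"pics/{n}0.png",d["img"][:,:,::-1]); np.savez(f"{n}0.npz",**d)
    print(n,d["camera_matrix"].round(1).tolist(),(-d["R"].T@d["t"]).round(3),d["R"].round(3).tolist())
print(r.get_state(),r.pinch_z)
E
```

```text
pics
scene [[501.4, 0.0, 328.5], [0.0, 501.4, 190.1], [0.0, 0.0, 1.0]] [1.007 0.501 1.15 ] [[-0.717, 0.697, -0.006], [0.574, 0.587, -0.571], [-0.394, -0.413, -0.821]]
top [[367.5, 0.0, 315.5], [0.0, 367.5, 202.3], [0.0, 0.0, 1.0]] [ 0.374 -0.041  1.125] [[-0.014, -1.0, -0.026], [-0.991, 0.018, -0.13], [0.13, 0.024, -0.991]]
{'t': 0.1, 'joint_pos': array([-9.85879032e-01,  3.59322079e-01,  1.11606742e-02, -2.66192631e-04,
       -1.22409904e+00, -2.88131583e-01]), 'qvel': array([-4.25934134e-04, -8.19747423e-05,  1.36584294e-03, -6.35506661e-04,
        7.12230919e-05,  2.60884712e-04]), 'joint_efforts': array([ 1.07766969e-03, -5.84164953e+01,  2.93752527e+01,  7.01550946e+00,
        1.01897391e-02, -6.53669485e-05]), 'ee_pos': array([ 0.19729953, -0.64517688,  0.29132396]), 'tool_rot': array([[-2.92360843e-01,  9.56307889e-01, -5.99643124e-04],
       [ 9.56306939e-01,  2.92361405e-01,  1.35893849e-03],
       [ 1.47487611e-03, -1.76142477e-04, -9.99998897e-01]]), 'ft_force': array([0.2791115 , 0.08230485, 1.14289786]), 'wrist_torque': array([-0.03567403,  0.00046836,  0.01901161]), 'gripper_width': 0.08793845278833833} 0.0468
```

View pics/scene0.png

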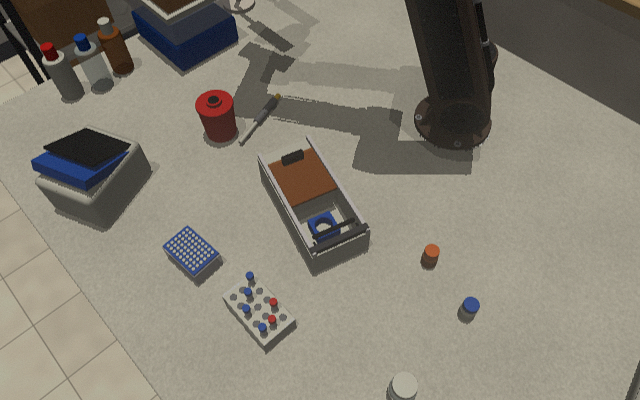

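View pics/top0.png

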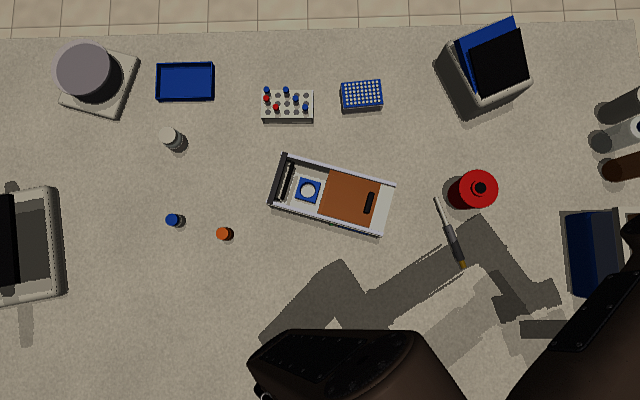

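The scene view shows the amber bottle's cap at (431,254) and the case centred near (313,205). In the top view the cap is at (224,233), the bar near (282,180), the pocket at (308,190), the handle at (369,203), the bin at (473,190) and the pipette at (449,233).

```bash
cat > h.py <<'E'
import numpy as np,cv2
def ray(d,px,z):
    K,R,t=d["camera_matrix"],d["R"],d["t"]; c=-R.T@t
    v=R.T@np.linalg.inv(K)@np.array([px[0],px[1],1.]); return c+v*(z-c[2])/v[2]
def proj(d,X):
    p=d["camera_matrix"]@(d["R"]@np.asarray(X,float)+d["t"]); return p[:2]/p[2]
def world(d):
    K,R,t=d["camera_matrix"],d["R"],d["t"]; h,w=d["depth"].shape
    u,v=np.meshgrid(np.arange(w),np.arange(h)); z=d["depth"]
    P=np.stack([(u-K[0,2])/K[0,0]*z,(v-K[1,2])/K[1,1]*z,z],-1)
    return (P-t)@R
def hsv(d): return cv2.cvtColor(d["img"],cv2.COLOR_RGB2HSV)
E
python3 - <<'E'
import numpy as np,cv2
from h import *
for n in("scene","top"):
    d=dict(np.load(n+"0.npz")); W=world(d); H=hsv(d)
    x0,x1,y0,y1={"scene":(240,500,130,330),"top":(150,410,130,260)}[n]
    im=cv2.resize(d["img"][y0:y1,x0:x1,::-1],None,fx=3,fy=3,interpolation=cv2.INTER_CUBIC); cv2.imwrite(f"pics/{n}z.png",im)
    m=(H[...,0]>3)&(H[...,0]<20)&(H[...,1]>120)&(H[...,2]>70)
    k,l,s,c=cv2.connectedComponentsWithStats(m.astype(np.uint8))
    for i in range(1,k):
        if s[i][4]>60:
            q=W[l==i]; print(n,s[i],c[i].round(1),np.median(q,0).round(4), H[l==i].mean(0).round())
            if s[i][4]>700:
                rc=cv2.minAreaRect(np.argwhere(l==i)[:,::-1].astype(np.float32)); print([ray(d,p,.099).round(4).tolist() for p in cv2.boxPoints(rc)])
            else: print("cap?",ray(d,c[i],.066).round(4))
E
```

```text
scene [ 97  26  22  14 133] [108.4  33.7] [ 0.6062 -0.9075  0.1478] [ 13. 189. 100.]
cap? [ 0.5697 -1.0246  0.066 ]
scene [ 268  148   69   59 2127] [302.6 178.1] [ 0.5259 -0.1009  0.0979] [ 12. 154. 109.]
[[0.5606, -0.1973, 0.099], [0.4225, -0.178, 0.099], [0.4809, -0.0193, 0.099], [0.6085, -0.0425, 0.099]]
scene [425 244  15  14 157] [431.8 250.2] [0.4304 0.2589 0.0646] [ 10. 168. 162.]
cap? [0.4313 0.2591 0.066 ]
top [ 318  170   63   58 2282] [347.8 197.8] [ 0.5203 -0.1061  0.0995] [ 12. 187. 118.]
[[0.4799, -0.0199, 0.099], [0.6045, -0.0573, 0.099], [0.559, -0.2022, 0.099], [0.4362, -0.163, 0.099]]
top [216 227  12  13 126] [221.6 233. ] [0.4282 0.2586 0.0664] [ 11. 214. 159.]
cap? [0.4282 0.2581 0.066 ]
```

View pics/scenez.png

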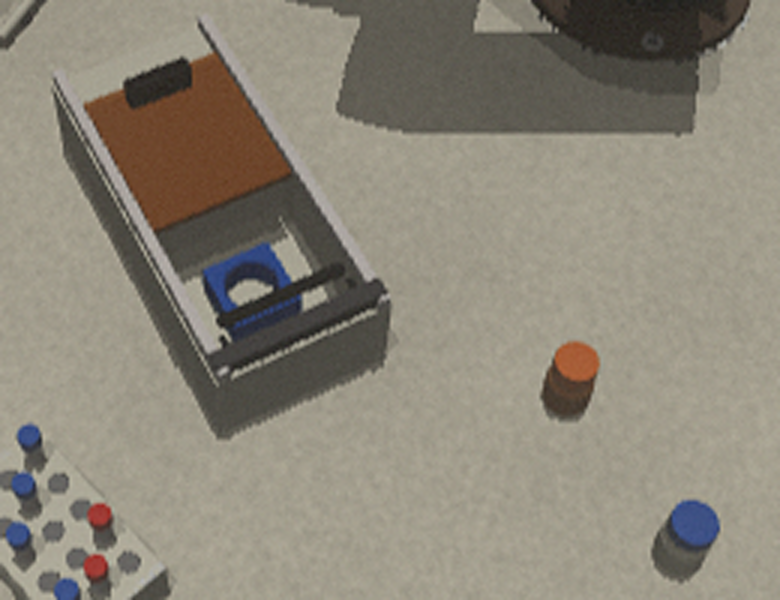

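View pics/topz.png

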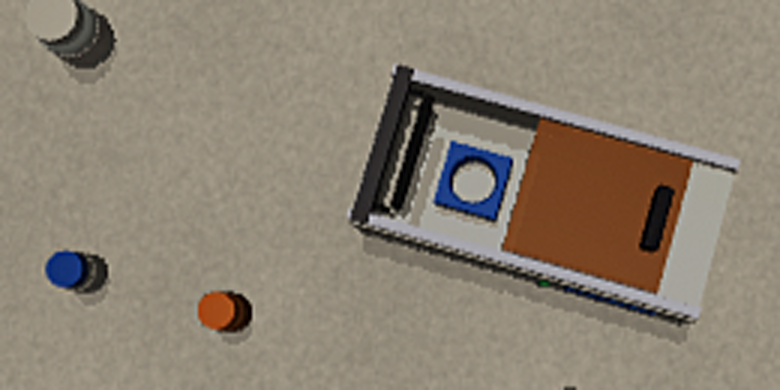

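```bash
cat > m.py <<'E'
import numpy as np,cv2
from h import *
def quad(d,m,z):
    c=max(cv2.findContours(m.astype(np.uint8),cv2.RETR_EXTERNAL,cv2.CHAIN_APPROX_NONE)[0],key=cv2.contourArea)
    hull=cv2.convexHull(c)
    q=cv2.approxPolyN(hull,4,ensure_convex=True).reshape(-1,2)
    return q,np.array([ray(d,p,z) for p in q])
if __name__=="__main__":
  for n in("scene","top"):
    d=dict(np.load(n+"0.npz")); W=world(d); H=hsv(d)
    near=(np.hypot(W[...,0]-.52,W[...,1]+.08)<.25)
    m=(H[...,0]>3)&(H[...,0]<20)&(H[...,1]>110)&(H[...,2]>50)&near&(W[...,2]>.07)
    q,P=quad(d,m,.099); print(n,"hatch",q.tolist(),P[:,:2].round(4).tolist(),"c",P.mean(0).round(4))
    e=np.roll(P,-1,0)-P
    print(" len",np.linalg.norm(e,axis=1).round(3),"ang",np.degrees(np.arctan2(e[:,1],e[:,0])).round(1))
    # blue block top
    m=(H[...,0]>105)&(H[...,0]<130)&(H[...,1]>120)&near&(W[...,2]>.028)&(W[...,2]<.05)
    q=np.argwhere(m)[:,::-1]; print(" blue n",len(q),"W range",W[m].min(0).round(3),W[m].max(0).round(3),"mid",((W[m].min(0)+W[m].max(0))/2).round(4))
    # handle top by depth
    m=near&(W[...,2]>.120)&(W[...,2]<.135)&(H[...,2]<70)
    if m.any():
        mm=cv2.moments(m.astype(np.uint8),True);c=(mm['m10']/mm['m00'],mm['m01']/mm['m00']);print(" handle",m.sum(),c,ray(d,c,.127).round(4),np.median(W[m],0).round(4))
    # rails & bar
    m=near&(W[...,2]>.1005)&(W[...,2]<.109)&(H[...,2]>100)&(H[...,1]<60)
    k,l,s,c=cv2.connectedComponentsWithStats(m.astype(np.uint8),connectivity=8)
    for i in range(1,k):
        if s[i][4]>60:
            v=cv2.fitLine(W[l==i][:,:2].astype(np.float32),cv2.DIST_HUBER,0,.01,.01).ravel(); print(" rail",s[i][4],v.round(4),"yaw",np.degrees(np.arctan(-v[0]/v[1])).round(2))
    m=near&(W[...,2]>.098)&(W[...,2]<.116)&(H[...,2]<75)&(W[...,1]>-.06)
    k,l,s,c=cv2.connectedComponentsWithStats(m.astype(np.uint8),connectivity=8)
    for i in range(1,k):
        if s[i][4]>60:
            Q=W[l==i][:,:2]; rc=cv2.minAreaRect(Q.astype(np.float32)*1000); print(" dark",s[i],np.round(rc[0],1),np.round(rc[1],1),rc[2],np.median(W[l==i],0).round(4))
E
python3 m.py
```

```text
scene hatch [[337, 187], [291, 207], [267, 164], [311, 147]] [[0.4802, -0.0189], [0.6052, -0.0558], [0.5603, -0.2017], [0.4372, -0.1627]] c [ 0.5207 -0.1098  0.099 ]
 len [0.13  0.153 0.129 0.15 ] ang [ -16.5 -107.1  162.4   73.3]
 blue n 197 W range [ 0.517 -0.027  0.03 ] [0.59  0.046 0.044] mid [0.5539 0.0094 0.0371]
 handle 121 (291.91735537190084, 155.6198347107438) [ 0.5078 -0.1586  0.127 ] [ 0.5065 -0.16    0.125 ]
 rail 242 [ 0.2959  0.9552  0.4582 -0.0684] yaw -17.21
 rail 319 [ 0.2963  0.9551  0.6033 -0.0857] yaw -17.23
 rail 74 [0.3055 0.9522 0.5033 0.0772] yaw -17.79
 dark [312 218  43  22 199] [575.1  64.4] [ 13.6 114.3] 72.14490509033203 [0.5754 0.0651 0.1074]
 dark [308 223  61  31 431] [583.2  92. ] [ 22.8 155.6] 73.09981536865234 [0.5852 0.0932 0.1046]
top hatch [[381, 183], [369, 227], [317, 213], [330, 169]] [[0.5603, -0.2018], [0.4367, -0.1639], [0.4783, -0.0198], [0.6036, -0.0587]] c [ 0.5198 -0.1111  0.099 ]
 len [0.129 0.15  0.131 0.149] ang [ 163.    73.9  -17.3 -106.8]
 blue n 281 W range [ 0.518 -0.029  0.028] [0.595 0.047 0.045] mid [0.5562 0.0089 0.0364]
 handle 130 (368.7769230769231, 202.27692307692308) [ 0.5025 -0.1622  0.127 ] [ 0.5032 -0.1623  0.127 ]
 rail 381 [ 0.292   0.9564  0.6002 -0.0912] yaw -16.98
 rail 402 [ 0.2917  0.9565  0.4627 -0.049 ] yaw -16.96
 dark [267 152  21  53 332] [581.   91.8] [ 17.4 154.8] 72.6796875 [0.5799 0.0918 0.1061]
 dark [280 160  15  40 170] [573.8  62.7] [ 17.2 116.1] 77.12136840820312 [0.573  0.063  0.1083]
```

>>> carry_out(targets=[[0, [0.012, 0.017, 0], [0, 0, 0]], [0, [0.024, 0.034, 0], [0, 0, 0]], [0, [0.024, 0.034, 0], [0, 0, 0]], [0, [0.024, 0.034, 0], [0, 0, 0]], [0, [0.024, 0.034, 0], [0, 0, 0]]])

```text
t: 0.52
ee_pos: [0.3126, -0.4958, 0.2917]
tool_rot: [[-0.292, 0.957, -0.0], [0.957, 0.292, 0.001], [0.001, -0.0, -1.0]]
ft_force: [1.5, -0.0, 0.5]
gripper_width: 0.0873
```

>>> carry_out(targets=[[0, [0.024, 0.034, 0], [0, 0, 0]], [0, [0.024, 0.034, 0], [0, 0, 0]], [0, [0.024, 0.034, 0], [0, 0, 0]], [0, [0.024, 0.034, 0], [0, 0, 0]], [0, [0.024, 0.034, 0], [0, 0, 0]]])

```text
t: 0.93
ee_pos: [0.4403, -0.331, 0.2921]
tool_rot: [[-0.292, 0.956, -0.0], [0.956, 0.292, 0.0], [0.0, 0.0, -1.0]]
ft_force: [1.2, -1.4, 0.4]
gripper_width: 0.0876
```

>>> carry_out(targets=[[0, [0.024, 0.034, 0], [0, 0, 0]], [0, [0.03, 0.02, 0], [0, 0, -3]], [0, [0.038, 0.004, 0], [0, 0, 0]], [0, [0.038, 0.004, 0], [0, 0, 0]], [0, [0.038, 0.004, 0], [0, 0, 0]]])

```text
t: 1.35
ee_pos: [0.4471, -0.1526, 0.2915]
tool_rot: [[-0.342, 0.94, -0.001], [0.94, 0.342, 0.0], [0.001, -0.001, -1.0]]
ft_force: [1.6, 1.0, 0.3]
gripper_width: 0.0876
```

>>> carry_out(targets=[[0, [0.038, 0.012, 0], [0, 0, 0]], [0, [0.038, 0.012, 0], [0, 0, 0]], [0, [0.038, 0.012, 0], [0, 0, 0]], [0, [0.038, 0.012, 0], [0, 0, 0]], [0, [0.038, 0.012, 0], [0, 0, 0]]])

```text
t: 1.77
ee_pos: [0.4383, 0.0465, 0.2923]
tool_rot: [[-0.342, 0.94, 0.0], [0.94, 0.342, 0.0], [0.0, 0.0, -1.0]]
ft_force: [1.4, -1.5, -0.1]
gripper_width: 0.0878
```

>>> carry_out(targets=[[0, [0.038, 0.012, 0], [0, 0, 0]], [0, [0.038, 0.012, 0], [0, 0, 0]], [0, [0.038, 0.012, 0], [0, 0, 0]], [0, [0.03, 0.012, 0], [0, 0, 0]], [0, [0.015, 0.006, 0], [0, 0, 0]]])

```text
t: 2.18
ee_pos: [0.4351, 0.2159, 0.292]
tool_rot: [[-0.344, 0.939, 0.0], [0.939, 0.344, 0.0], [0.0, 0.0, -1.0]]
ft_force: [0.6, -0.2, 0.6]
gripper_width: 0.0877
```

>>> carry_out(targets=[[0, [0, 0, 0], [0, 0, -7]], [0, [0, 0, 0.01], [0, 0, -7]], [0, [0, 0, 0.02], [0, 0, -7]], [0, [0, 0, 0.02], [0, 0, -7]], [0, [0, 0, 0], [0, 0, -7]]])

```text
t: 2.6
ee_pos: [0.4337, 0.2111, 0.2383]
tool_rot: [[-0.822, 0.569, -0.005], [0.569, 0.822, -0.004], [0.002, -0.006, -1.0]]
ft_force: [-0.7, -0.9, -0.4]
gripper_width: 0.0878
```

>>> carry_out(targets=[[0, [0, 0, 0], [0, 0, -7]], [0, [0, 0, 0], [0, 0, -7]], [0, [0, 0, 0], [0, 0, -4]], [0, [0, 0, 0], [0, 0, 0]]])

```text
t: 2.93
ee_pos: [0.4353, 0.2122, 0.2419]
tool_rot: [[-0.957, 0.29, -0.001], [0.29, 0.957, -0.001], [0.0, -0.001, -1.0]]
ft_force: [-0.3, 0.6, 0.3]
gripper_width: 0.0879
```

>>> carry_out(targets=[[0, [0.01, 0.02, 0], [0, 0, 0]], [0, [0.0087, 0.0228, 0.01], [0, 0, 0]], [0, [0, 0, 0.03], [0, 0, 0]], [0, [0, 0, 0.02], [0, 0, 0]], [0, [0, 0, 0], [0, 0, 0]]])

```text
t: 3.35
ee_pos: [0.4283, 0.2574, 0.1783]
tool_rot: [[-0.955, 0.295, -0.005], [0.295, 0.955, -0.005], [0.003, -0.006, -1.0]]
ft_force: [-1.3, -0.8, -0.4]
gripper_width: 0.0879
```

```bash
cat > snap.py <<'E'
import sys,cv2,numpy as np
from station import r,optics
tag=sys.argv[1]; boxes=eval(sys.argv[2])
for n in boxes:
    d=optics.get_image(n); np.savez(f"{n}{tag}.npz",**d); x0,x1,y0,y1=boxes[n]
    cv2.imwrite(f"pics/{n}{tag}.png",cv2.resize(d["img"][y0:y1,x0:x1,::-1],None,fx=4,fy=4,interpolation=cv2.INTER_CUBIC))
s=r.get_state(); print(s["t"],s["ee_pos"].round(4),s["tool_rot"].round(4).tolist())
E
python3 snap.py 1 '{"scene":(350,530,180,320),"top":(140,300,170,300)}'
```

```text
3.45 [0.43   0.2586 0.1821] [[-0.9559, 0.2937, -0.0009], [0.2937, 0.9559, -0.0018], [0.0003, -0.002, -1.0]]
```

View pics/scene1.png

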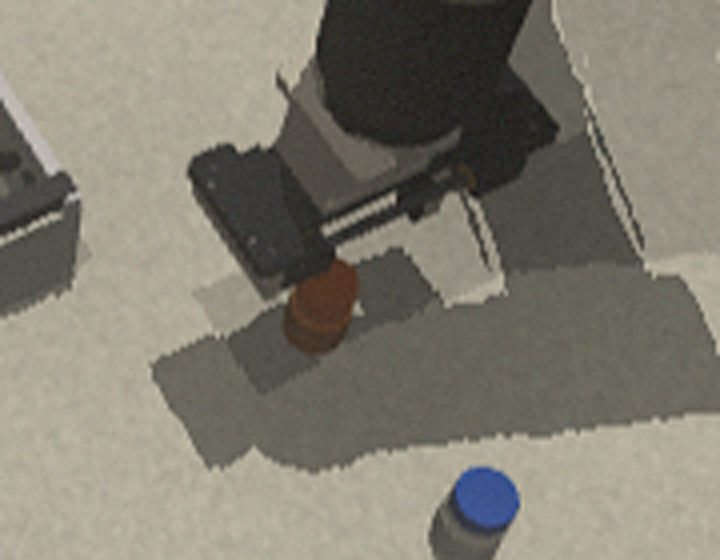

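View pics/top1.png

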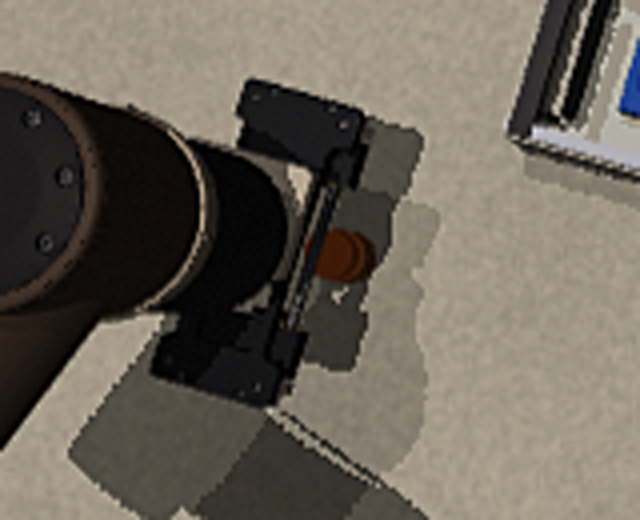

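Both views show the bottle between the open fingers (scene crop (320,300), top crop (340,255)), with the jaws along case x. I'll go down and grip.

>>> carry_out(targets=[[0, [0, 0, 0.02], [0, 0, 0]], [0, [0, 0, 0.025], [0, 0, 0]], [0, [0, 0, 0.024], [0, 0, 0]], [0, [0, 0, 0.01], [0, 0, 0]], [0, [0, 0, 0], [0, 0, 0]]])

```text
t: 3.87
ee_pos: [0.43, 0.2585, 0.1025]
tool_rot: [[-0.956, 0.294, -0.001], [0.294, 0.956, -0.002], [0.001, -0.002, -1.0]]
ft_force: [-0.5, -0.1, 0.1]
gripper_width: 0.0878
```

>>> carry_out(targets=[[0.3, [0, 0, 0], [0, 0, 0]], [0.6, [0, 0, 0], [0, 0, 0]], [0.8, [0, 0, 0], [0, 0, 0]], [0.8, [0, 0, 0], [0, 0, 0]], [0.8, [0, 0, 0], [0, 0, 0]]])

```text
t: 4.28
ee_pos: [0.4304, 0.2594, 0.1041]
tool_rot: [[-0.956, 0.292, 0.001], [0.292, 0.956, 0.001], [-0.001, 0.002, -1.0]]
ft_force: [-0.2, 0.1, 0.6]
gripper_width: 0.0595
```

>>> carry_out(targets=[[0.8, [0, 0, 0], [0, 0, 0]], [0.8, [0, 0, 0], [0, 0, 0]], [0.8, [0, 0, 0], [0, 0, 0]], [0.8, [0, 0, 0], [0, 0, 0]]])

```text
t: 4.62
ee_pos: [0.43, 0.259, 0.1032]
tool_rot: [[-0.956, 0.292, -0.0], [0.292, 0.956, 0.0], [0.0, -0.0, -1.0]]
ft_force: [-0.4, 0.3, 1.3]
gripper_width: 0.0359
```

>>> carry_out(targets=[[0.8, [0, 0, -0.01], [0, 0, 0]], [0.8, [0, 0, -0.02], [0, 0, 0]], [0.8, [0, 0, -0.03], [0, 0, 0]], [0.8, [0, 0, -0.04], [0, 0, 0]], [0.8, [0, 0, -0.02], [0, 0, 0]]])

```text
t: 5.03
ee_pos: [0.4309, 0.2596, 0.2269]
tool_rot: [[-0.957, 0.292, 0.003], [0.292, 0.957, 0.002], [-0.002, 0.003, -1.0]]
ft_force: [0.5, 1.2, 0.1]
gripper_width: 0.036
```

```bash
python3 snap.py 2 '{"scene":(350,530,160,300),"top":(140,300,150,280)}'
```

```text
5.1333 [0.4314 0.2604 0.2272] [[-0.9565, 0.2917, 0.005], [0.2917, 0.9565, 0.0052], [-0.0032, 0.0064, -1.0]]
```

View pics/scene2.png

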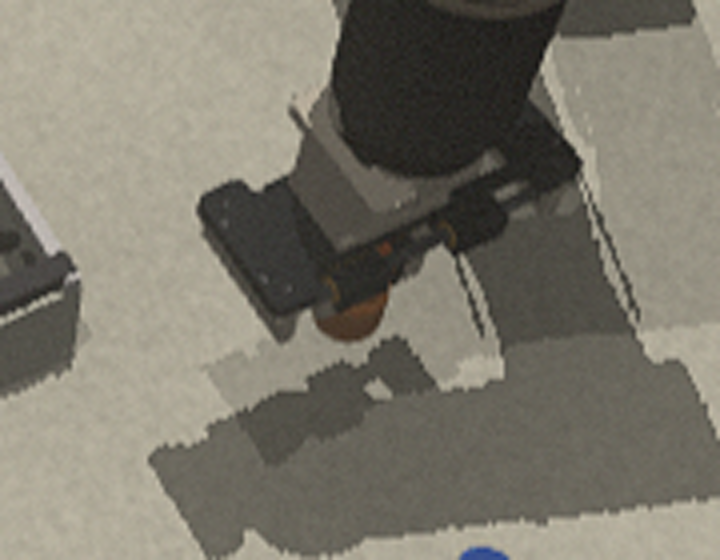

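View pics/top2.png

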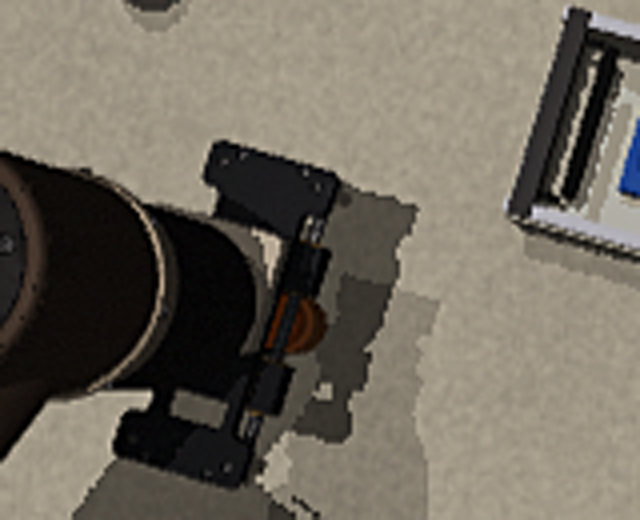

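The bottle is held upright between the fingers (top crop (298,325)). Now I'll carry it over the pocket.

>>> carry_out(targets=[[0.8, [-0.01, -0.01, -0.02], [0, 0, 0]], [0.8, [-0.02, -0.02, 0], [0, 0, 0]], [0.8, [-0.025, -0.025, 0], [0, 0, 0]], [0.8, [-0.025, -0.025, 0], [0, 0, 0]], [0.8, [-0.025, -0.025, 0], [0, 0, 0]]])

```text
t: 5.55
ee_pos: [0.4997, 0.1265, 0.2423]
tool_rot: [[-0.957, 0.291, -0.001], [0.291, 0.957, -0.0], [0.001, -0.001, -1.0]]
ft_force: [0.1, 1.5, -1.0]
gripper_width: 0.0365
```

>>> carry_out(targets=[[0.8, [-0.025, -0.025, 0], [0, 0, 0]], [0.8, [-0.025, -0.025, 0], [0, 0, 0]], [0.8, [-0.02, -0.025, 0], [0, 0, 0]], [0.8, [-0.015, -0.017, 0], [0, 0, 0]], [0.8, [0, 0, 0], [0, 0, 0]]])

```text
t: 5.97
ee_pos: [0.5547, 0.0118, 0.2416]
tool_rot: [[-0.955, 0.295, -0.002], [0.295, 0.955, -0.001], [0.002, -0.002, -1.0]]
ft_force: [0.4, 1.5, -1.5]
gripper_width: 0.036
```

```bash
python3 snap.py 3 '{"scene":(240,420,130,270),"top":(230,400,130,260)}'
```

```text
6.0667 [0.5538 0.0141 0.2418] [[-0.9556, 0.2946, -0.0023], [0.2946, 0.9556, -0.0005], [0.0021, -0.0011, -1.0]]
```

View pics/scene3.png

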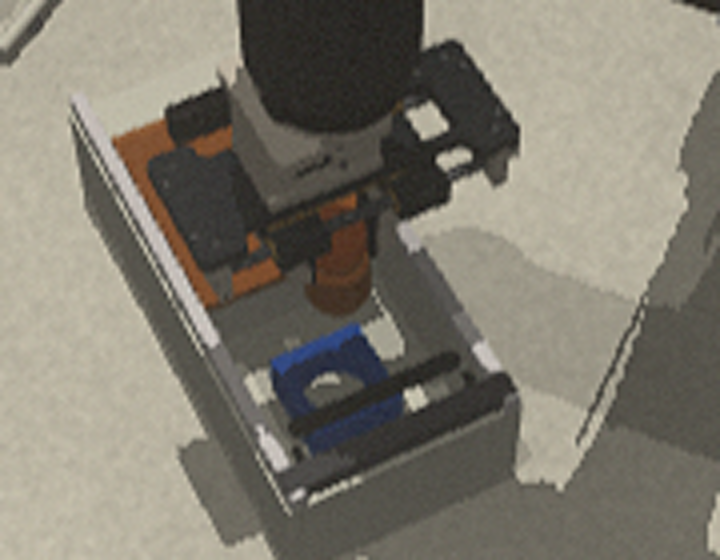

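View pics/top3.png

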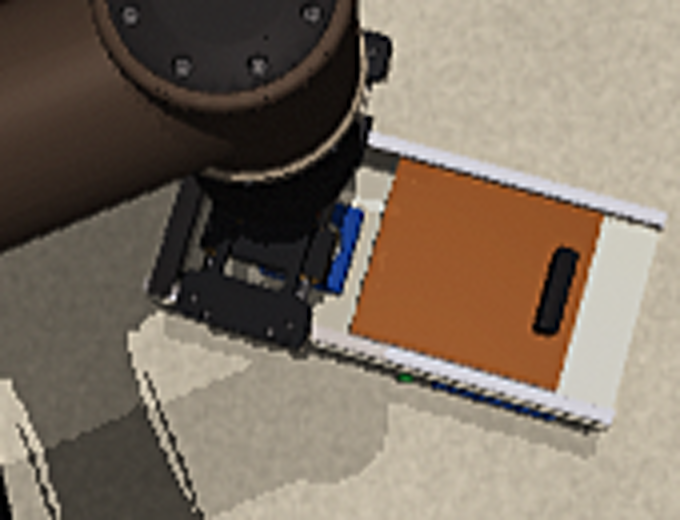

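```bash
python3 - <<'E'
import numpy as np,cv2
from h import *
from station import r
d=dict(np.load("scene3.npz")); H=hsv(d); W=world(d)
m=(H[...,0]>2)&(H[...,0]<20)&(H[...,1]>120)
m[:, :310]=0; m[:,345:]=0; m[:178]=0;m[220:]=0
k,l,s,c=cv2.connectedComponentsWithStats(m.astype(np.uint8))
i=1+s[1:,4].argmax(); m=l==i; print(s[i])
for v in range(178,211): 
    u=np.where(m[v])[0]
    if len(u): print(v,u.min(),u.max(),end=' | ')
a=np.linspace(0,6.283,90)
for C in ([.5538,.0141,.1388],):
    p=np.array([proj(d,[C[0]+.02*np.cos(t),C[1]+.02*np.sin(t),C[2]]) for t in a]); print("\nexp bottom u",p[:,0].min(),p[:,0].max(),"vmax",p[:,1].max())
    p=np.array([proj(d,[C[0]+.02*np.cos(t),C[1]+.02*np.sin(t),C[2]+.04]) for t in a]); print("exp +40mm u",p[:,0].min(),p[:,0].max(), p[:,1].mean())
q=W[m]; print("depth: ",np.median(q,0),q.min(0),q.max(0))
# pocket hole inner: blue block corners top face, both original views
for n in("scene","top"):
    d=dict(np.load(n+"0.npz"))
    for yy in (.072,):
        o=np.array([.535,-.059]);u=np.array([.2924,.9563]);v=np.array([.9563,-.2924])
        print(n,"exp corners z38",[proj(d,[*(o+u*(.072+b)+v*a),.038]).round(1).tolist() for a,b in((-.032,-.032),(-.032,.032),(.032,.032),(.032,-.032))])
    m=(hsv(d)[...,0]>105)&(hsv(d)[...,0]<130)&(hsv(d)[...,1]>100); m[:, :285]=0;m[:,345:]=0;m[:175]=0;m[245:]=0
    hull=cv2.convexHull(np.argwhere(m)[:,::-1].astype(np.int32)).reshape(-1,2); print(" hull",cv2.approxPolyN(hull,5 if n=="scene" else 4,ensure_convex=True).reshape(-1,2).tolist())
print(r.get_state()["ee_pos"])
E
```

```text
[319 185  13  18 142]
185 330 330 | 186 328 330 | 187 325 330 | 188 323 330 | 189 323 330 | 190 323 330 | 191 323 330 | 192 323 331 | 193 322 331 | 194 321 331 | 195 319 331 | 196 319 331 | 197 321 331 | 198 319 330 | 199 319 328 | 200 320 328 | 201 320 329 | 202 330 330 | 
exp bottom u 316.79585375775747 333.3616319287039 vmax 209.9315867827334
exp +40mm u 316.3692332824538 333.3970855373642 193.66769183728454
depth:  [0.56031195 0.02368354 0.19531863] [0.54153173 0.01215254 0.16013403] [0.58945691 0.04346456 0.25445391]
scene exp corners z38 [[329.1, 209.8], [340.5, 228.5], [318.2, 238.6], [307.2, 219.4]]
 hull [[339, 232], [318, 239], [307, 220], [329, 210], [339, 227]]
top exp corners z38 [[314.5, 202.5], [294.0, 196.7], [300.0, 176.5], [320.4, 182.2]]
 hull [[347, 232], [294, 196], [300, 177], [320, 182]]
[0.55378215 0.01407107 0.24175932]
```

```bash
python3 - <<'E'
import numpy as np,cv2
from h import *
d=dict(np.load("scene3.npz")); W=world(d)
im=cv2.resize(d["img"][170:220,300:350,::-1],None,fx=12,fy=12,interpolation=cv2.INTER_NEAREST)
a=np.linspace(0,6.283,60)
C=[.5538,.0141,.1388]
for dz in (0,):
    for t in a:
        p=proj(d,[C[0]+.02*np.cos(t),C[1]+.02*np.sin(t),C[2]+dz]); cv2.circle(im,tuple(int(x) for x in ((p-[300,170]+.5)*12)),1,(0,255,0),-1)
cv2.imwrite("pics/z3.png",im)
print(W[196:214,325,:].round(3).tolist())
print(hsv(d)[200:214,325].tolist())
E
```

```text
[[0.565, 0.026, 0.193], [0.566, 0.027, 0.191], [0.564, 0.025, 0.182], [0.566, 0.027, 0.182], [0.565, 0.027, 0.177], [0.566, 0.027, 0.174], [0.566, 0.027, 0.171], [0.567, 0.028, 0.167], [0.567, 0.028, 0.163], [0.568, 0.028, 0.16], [0.567, 0.028, 0.154], [0.566, 0.027, 0.149], [0.567, 0.027, 0.145], [0.507, -0.037, 0.003], [0.509, -0.035, 0.003], [0.512, -0.032, 0.004], [0.516, -0.028, 0.009], [0.531, -0.012, 0.038]]
[[12, 142, 90], [13, 126, 75], [12, 108, 64], [13, 129, 67], [14, 128, 64], [13, 102, 65], [15, 110, 65], [9, 110, 65], [14, 87, 70], [17, 48, 75], [28, 35, 88], [100, 18, 84], [111, 121, 120], [111, 162, 131]]
```

View pics/z3.png

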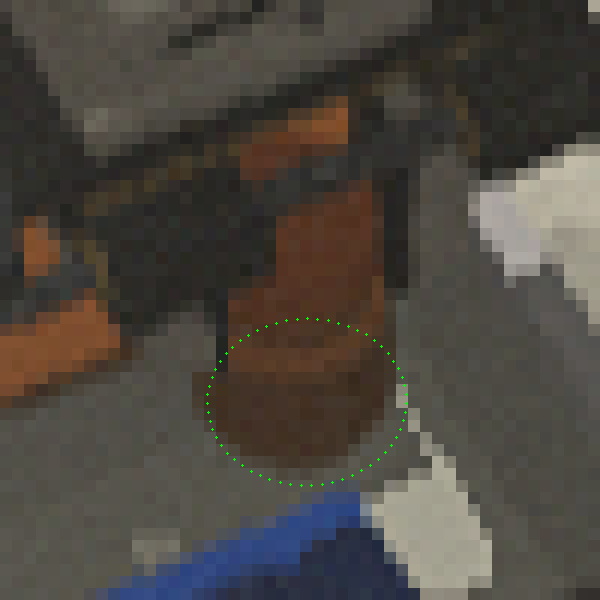

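>>> carry_out(targets=[[0.8, [0, 0, 0], [0, 0, 0]], [0.8, [0, 0, 0], [0, 0, 0]], [0.8, [0, 0, 0], [0, 0, 0]]])

```text
t: 6.32
ee_pos: [0.5539, 0.0159, 0.2431]
tool_rot: [[-0.957, 0.291, -0.0], [0.291, 0.957, 0.0], [0.0, 0.0, -1.0]]
ft_force: [0.0, -0.7, -1.2]
gripper_width: 0.0364
```

```bash
cat > z.py <<'E'
import numpy as np,cv2,sys
from h import *
from station import r,optics
s=r.get_state(); e=s["ee_pos"]; d=optics.get_image("scene"); s2=r.get_state(); print(e.round(4),s2["ee_pos"].round(4),s2["qvel"].round(3))
bz=e[2]-.103
im=cv2.resize(d["img"][170:220,300:350,::-1],None,fx=12,fy=12,interpolation=cv2.INTER_NEAREST)
for t in np.linspace(0,6.283,60):
    p=proj(d,[e[0]+.02*np.cos(t),e[1]+.02*np.sin(t),bz]); cv2.circle(im,tuple(int(x) for x in ((p-[300,170]+.5)*12)),1,(0,255,0),-1)
cv2.imwrite(f"pics/z{sys.argv[1]}.png",im)
E
python3 z.py 4
```

```text
[0.5539 0.0159 0.2431] [0.5539 0.0159 0.2432] [-0.002 -0.001  0.001  0.001  0.     0.002]
```

View pics/z4.png

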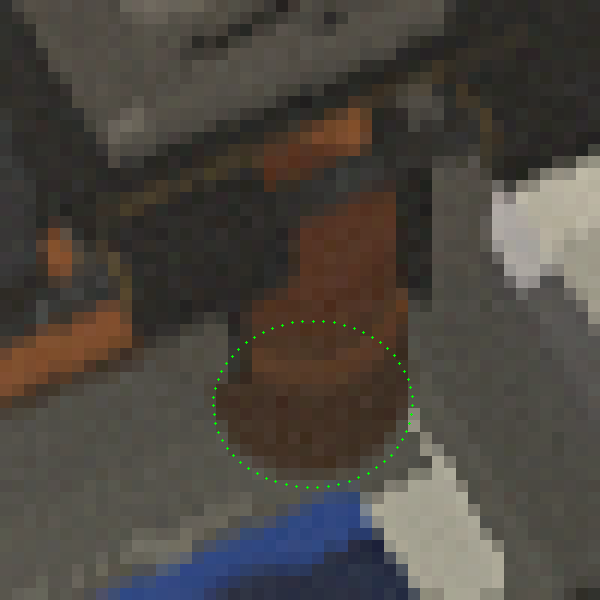

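>>> carry_out(targets=[[0.8, [-0.0039, -0.0051, 0], [0, 0, 0]], [0.8, [0, 0, 0.02], [0, 0, 0]], [0.8, [0, 0, 0.03], [0, 0, 0]], [0.8, [0, 0, 0.02], [0, 0, 0]], [0.8, [0, 0, 0.008], [0, 0, 0]]])

```text
t: 6.78
ee_pos: [0.5549, 0.0087, 0.1624]
tool_rot: [[-0.956, 0.292, -0.004], [0.292, 0.956, -0.001], [0.004, -0.002, -1.0]]
ft_force: [0.2, 0.5, -0.9]
gripper_width: 0.0359
```

>>> carry_out(targets=[[0.8, [0, 0, 0], [0, 0, 0]], [0.8, [0, 0, 0], [0, 0, 0]], [0.8, [0, 0, 0], [0, 0, 0]], [0.8, [0, 0, 0], [0, 0, 0]]])

```text
t: 7.12
ee_pos: [0.5573, 0.0094, 0.1667]
tool_rot: [[-0.956, 0.292, 0.003], [0.292, 0.956, 0.001], [-0.002, 0.001, -1.0]]
ft_force: [0.1, 0.8, -0.4]
gripper_width: 0.0363
```

```bash
python3 z.py 5
```

```text
[0.5573 0.0094 0.1667] [0.5571 0.0093 0.1665] [ 0.     0.001 -0.006 -0.002  0.002  0.   ]
```

View pics/z5.png

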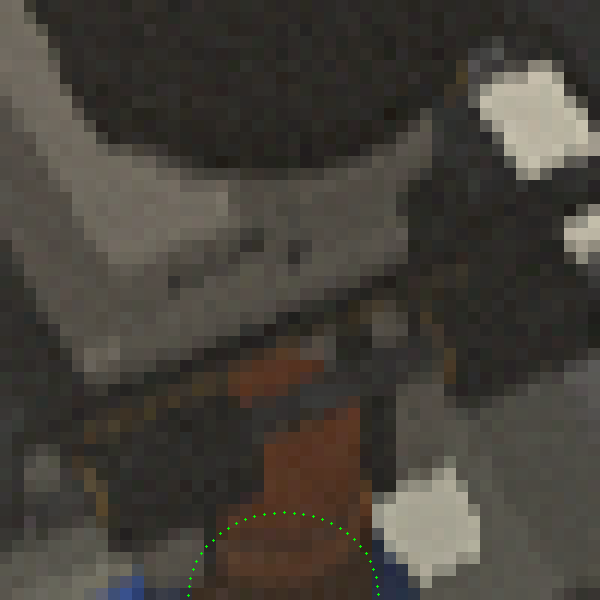

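>>> carry_out(targets=[[0.8, [0.0009, 0, 0.008], [0, 0, 0]], [0.8, [0, 0, 0.008], [0, 0, 0]], [0.8, [0, 0, 0.008], [0, 0, 0]], [0.8, [0, 0, 0.005], [0, 0, 0]], [0.8, [0, 0, 0.003], [0, 0, 0]]])

```text
t: 7.58
ee_pos: [0.555, 0.0092, 0.1318]
tool_rot: [[-0.956, 0.292, -0.002], [0.292, 0.956, -0.001], [0.002, -0.001, -1.0]]
ft_force: [0.2, -0.2, -1.2]
gripper_width: 0.036
```

>>> carry_out(targets=[[0.8, [0, 0, 0.004], [0, 0, 0]], [0.8, [0, 0, 0.004], [0, 0, 0]], [0.8, [0, 0, 0.003], [0, 0, 0]], [0.8, [0, 0, 0], [0, 0, 0]], [0.8, [0, 0, 0], [0, 0, 0]]])

```text
t: 8.0
ee_pos: [0.5555, 0.0093, 0.122]
tool_rot: [[-0.956, 0.292, -0.0], [0.292, 0.956, -0.0], [0.0, -0.0, -1.0]]
ft_force: [0.1, -0.5, -0.9]
gripper_width: 0.0363
```

>>> carry_out(targets=[[0.8, [0, 0, 0.004], [0, 0, 0]], [0.8, [0, 0, 0.003], [0, 0, 0]], [0.8, [0, 0, 0.002], [0, 0, 0]], [0.8, [0, 0, 0], [0, 0, 0]], [0.8, [0, 0, 0], [0, 0, 0]]])

```text
t: 8.42
ee_pos: [0.5555, 0.0093, 0.113]
tool_rot: [[-0.956, 0.292, -0.0], [0.292, 0.956, -0.0], [0.0, -0.0, -1.0]]
ft_force: [-0.1, -0.3, -1.3]
gripper_width: 0.0359
```

>>> carry_out(targets=[[0.8, [0, 0, 0.001], [0, 0, 0]], [0.8, [0, 0, 0], [0, 0, 0]], [0.8, [0, 0, 0.001], [0, 0, 0]], [0.8, [0, 0, 0], [0, 0, 0]], [0.8, [0, 0, 0], [0, 0, 0]]])

```text
t: 8.83
ee_pos: [0.5557, 0.0094, 0.1113]
tool_rot: [[-0.956, 0.292, 0.0], [0.292, 0.956, 0.0], [-0.0, 0.0, -1.0]]
ft_force: [-0.6, 0.1, 0.5]
gripper_width: 0.0358
```

>>> carry_out(targets=[[0.45, [0, 0, 0], [0, 0, 0]], [0.35, [0, 0, 0], [0, 0, 0]], [0.3, [0, 0, 0], [0, 0, 0]], [0.3, [0, 0, 0], [0, 0, 0]], [0.3, [0, 0, 0], [0, 0, 0]]])

```text
t: 9.25
ee_pos: [0.5556, 0.0093, 0.1112]
tool_rot: [[-0.956, 0.292, 0.0], [0.292, 0.956, 0.0], [-0.0, 0.0, -1.0]]
ft_force: [-0.0, -0.0, -0.4]
gripper_width: 0.0597
```

>>> carry_out(targets=[[0.3, [0, 0, -0.01], [0, 0, 0]], [0.3, [0, 0, -0.02], [0, 0, 0]], [0.3, [0, 0, -0.04], [0, 0, 0]], [0.3, [0, 0, -0.04], [0, 0, 0]], [0.2, [0, 0, -0.04], [0, 0, 0]]])

```text
t: 9.67
ee_pos: [0.5551, 0.0091, 0.2636]
tool_rot: [[-0.956, 0.292, -0.0], [0.292, 0.956, -0.0], [0.0, -0.0, -1.0]]
ft_force: [1.8, 0.1, 0.1]
gripper_width: 0.0642
```

>>> carry_out(targets=[[0.2, [0, -0.02, 0], [0, 0, 0]], [0.2, [0, -0.035, 0], [0, 0, 0]], [0.2, [0, -0.04, 0], [0, 0, 0]], [0.2, [0, -0.04, 0], [0, 0, 0]], [0.2, [0, -0.03, 0], [0, 0, 0]]])

```text
t: 10.08
ee_pos: [0.5061, -0.1504, 0.2623]
tool_rot: [[-0.956, 0.292, 0.001], [0.292, 0.956, -0.0], [-0.001, 0.0, -1.0]]
ft_force: [0.4, 0.4, -0.9]
gripper_width: 0.07
```

>>> carry_out(targets=[[0.2, [0, -0.01, 0], [0, 0, 3]], [0.2, [0, 0, 0], [0, 0, 7]], [0.2, [0, 0, 0], [0, 0, 7]], [0.2, [0, 0, 0], [0, 0, 7]], [0.2, [0, 0, 0], [0, 0, 7]]])

```text
t: 10.5
ee_pos: [0.5042, -0.1583, 0.2621]
tool_rot: [[-0.664, 0.747, 0.001], [0.747, 0.664, -0.0], [-0.0, 0.001, -1.0]]
ft_force: [-0.5, 0.7, 1.2]
gripper_width: 0.0704
```

>>> carry_out(targets=[[0.2, [0, 0, 0], [0, 0, 7]], [0.2, [0, 0, 0], [0, 0, 7]], [0.2, [0, 0, 0], [0, 0, 7]], [0.2, [0, 0, 0], [0, 0, 7]], [0.2, [0, 0, 0], [0, 0, 7]]])

```text
t: 10.92
ee_pos: [0.5043, -0.1581, 0.262]
tool_rot: [[-0.116, 0.993, 0.001], [0.993, 0.116, -0.0], [-0.0, 0.001, -1.0]]
ft_force: [0.6, -0.2, 0.0]
gripper_width: 0.0701
```

>>> carry_out(targets=[[0.2, [0, 0, 0], [0, 0, 7]], [0.2, [0, 0, 0], [0, 0, 7]], [0.2, [0, 0, 0], [0, 0, 7]], [0.2, [0, 0, 0], [0, 0, 3]], [0.2, [0, 0, 0], [0, 0, 0]]])

```text
t: 11.33
ee_pos: [0.5043, -0.158, 0.262]
tool_rot: [[0.295, 0.956, 0.001], [0.956, -0.295, -0.0], [0.0, 0.001, -1.0]]
ft_force: [0.8, 0.0, -0.5]
gripper_width: 0.0697
```

>>> carry_out(targets=[[0.2, [0, 0, 0], [0, 0, 0]], [0.2, [0, 0, 0], [0, 0, 0]], [0.2, [0, 0, 0], [0, 0, 0]]])

```text
t: 11.58
ee_pos: [0.5044, -0.158, 0.2614]
tool_rot: [[0.291, 0.957, 0.0], [0.957, -0.291, 0.0], [0.0, 0.0, -1.0]]
ft_force: [-0.4, 0.5, 0.6]
gripper_width: 0.07
```

```bash
python3 snap.py 6 '{"scene":(240,420,130,270),"top":(230,400,130,260)}'
```

```text
11.6833 [ 0.5044 -0.158   0.2612] [[0.2914, 0.9566, -0.0], [0.9566, -0.2914, -0.0], [-0.0, -0.0, -1.0]]
```

View pics/scene6.png

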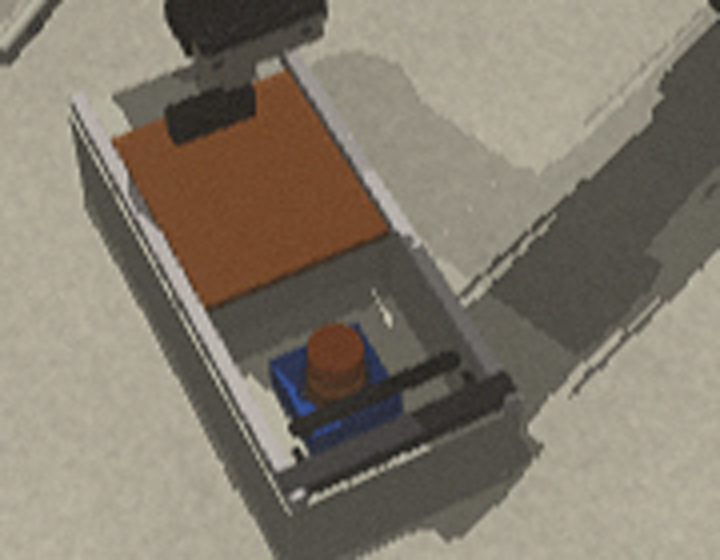

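View pics/top6.png

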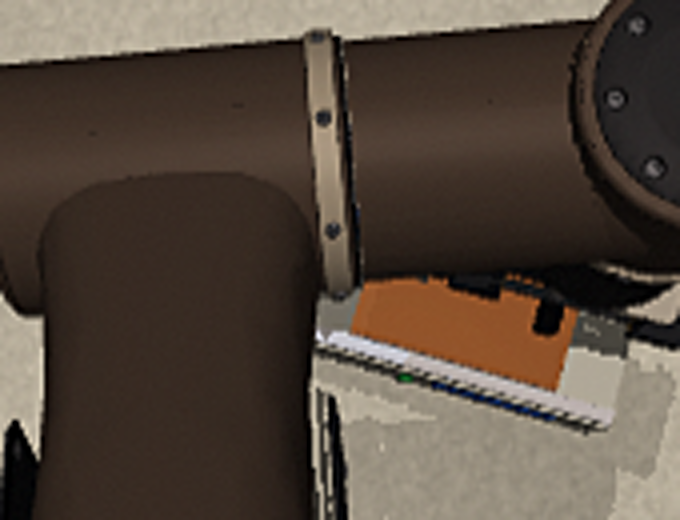

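The scene view shows the bottle upright in the pocket (cap at crop (335,350)), with the hatch and case where they were. Next I'll go down onto the handle.

```bash
python3 - <<'E'
import numpy as np
from h import *
d=dict(np.load("scene6.npz"))
print(ray(d,(240+335/4,130+350/4),.074).round(4), "pocket .5561 .0099")
E
```

```text
[0.5576 0.0121 0.074 ] pocket .5561 .0099
```

>>> carry_out(targets=[[0.2, [-0.0034, 0, 0.02], [0, 0, 0]], [0.2, [0, 0, 0.03], [0, 0, 0]], [0.2, [0, 0, 0.02], [0, 0, 0]], [0.2, [0, 0, 0], [0, 0, 0]], [0.2, [0, 0, 0], [0, 0, 0]]])

```text
t: 12.1
ee_pos: [0.5031, -0.1614, 0.1908]
tool_rot: [[0.292, 0.956, -0.002], [0.957, -0.292, -0.0], [-0.001, -0.002, -1.0]]
ft_force: [1.0, 0.1, 0.7]
gripper_width: 0.0701
```

>>> carry_out(targets=[[0.2, [0, 0, 0.01], [0, 0, 0]], [0.2, [0, 0, 0.008], [0, 0, 0]], [0.2, [0, 0, 0.004], [0, 0, 0]], [0.2, [0, 0, 0], [0, 0, 0]], [0.2, [0, 0, 0], [0, 0, 0]]])

```text
t: 12.52
ee_pos: [0.5035, -0.1613, 0.1693]
tool_rot: [[0.292, 0.956, -0.0], [0.956, -0.292, -0.0], [-0.0, 0.0, -1.0]]
ft_force: [0.4, -0.1, 0.2]
gripper_width: 0.0699
```

>>> carry_out(targets=[[0.5, [0, 0, 0], [0, 0, 0]], [0.8, [0, 0, 0], [0, 0, 0]], [1, [0, 0, 0], [0, 0, 0]], [1, [0, 0, 0], [0, 0, 0]], [1, [0, 0, 0], [0, 0, 0]]])

```text
t: 12.93
ee_pos: [0.5035, -0.1613, 0.1693]
tool_rot: [[0.292, 0.956, 0.0], [0.956, -0.292, 0.0], [0.0, 0.0, -1.0]]
ft_force: [-0.7, 0.4, 0.8]
gripper_width: 0.0422
```

>>> carry_out(targets=[[1, [0, 0, 0], [0, 0, 0]], [1, [0, 0, 0], [0, 0, 0]], [1, [0, 0, 0], [0, 0, 0]], [1, [0, 0, 0], [0, 0, 0]], [1, [0, 0, 0], [0, 0, 0]]])

```text
t: 13.35
ee_pos: [0.5034, -0.1614, 0.1692]
tool_rot: [[0.292, 0.956, -0.0], [0.956, -0.292, -0.0], [-0.0, -0.0, -1.0]]
ft_force: [-0.1, -1.1, -0.0]
gripper_width: 0.0159
```

>>> carry_out(targets=[[1, [0, 0, 0], [0, 0, 0]], [1, [0, 0, 0], [0, 0, 0]], [1, [0, 0, 0], [0, 0, 0]], [1, [0, 0, 0], [0, 0, 0]]])

```text
t: 13.68
ee_pos: [0.5034, -0.1614, 0.1692]
tool_rot: [[0.292, 0.956, -0.0], [0.956, -0.292, -0.0], [-0.0, -0.0, -1.0]]
ft_force: [-0.5, -3.2, -0.3]
gripper_width: 0.0159
```

>>> carry_out(targets=[[1, [0.003, 0, 0], [0, 0, 0]], [1, [0.005, 0, 0], [0, 0, 0]], [1, [0.006, 0, 0], [0, 0, 0]], [1, [0.006, 0, 0], [0, 0, 0]], [1, [0.006, 0, 0], [0, 0, 0]]])

```text
t: 14.1
ee_pos: [0.5112, -0.1357, 0.1692]
tool_rot: [[0.292, 0.956, 0.0], [0.956, -0.292, -0.0], [-0.0, 0.0, -1.0]]
ft_force: [-0.5, -4.1, -0.5]
gripper_width: 0.0158
```

>>> carry_out(targets=[[1, [0.008, 0, 0], [0, 0, 0]], [1, [0.008, 0, 0], [0, 0, 0]], [1, [0.008, 0, 0], [0, 0, 0]], [1, [0.008, 0, 0], [0, 0, 0]], [1, [0.006, 0, 0], [0, 0, 0]]])

```text
t: 14.52
ee_pos: [0.5225, -0.099, 0.1692]
tool_rot: [[0.292, 0.956, 0.0], [0.956, -0.292, 0.0], [0.0, 0.0, -1.0]]
ft_force: [0.5, -4.6, -0.8]
gripper_width: 0.016
```

>>> carry_out(targets=[[1, [0.006, 0, 0], [0, 0, 0]], [1, [0.006, 0, 0], [0, 0, 0]], [1, [0.006, 0, 0], [0, 0, 0]], [1, [0.004, 0, 0], [0, 0, 0]], [1, [0.002, 0, 0], [0, 0, 0]]])

```text
t: 14.93
ee_pos: [0.5294, -0.0765, 0.1692]
tool_rot: [[0.292, 0.956, 0.0], [0.956, -0.292, 0.0], [0.0, 0.0, -1.0]]
ft_force: [1.2, -3.2, -1.3]
gripper_width: 0.0159
```

>>> carry_out(targets=[[1, [0.002, 0, 0], [0, 0, 0]], [1, [0.002, 0, 0], [0, 0, 0]], [1, [0.002, 0, 0], [0, 0, 0]], [1, [0.0015, 0, 0], [0, 0, 0]], [1, [0.001, 0, 0], [0, 0, 0]]])

```text
t: 15.35
ee_pos: [0.5317, -0.0689, 0.1692]
tool_rot: [[0.292, 0.956, 0.0], [0.956, -0.292, 0.0], [0.0, 0.0, -1.0]]
ft_force: [1.6, -3.3, -0.2]
gripper_width: 0.0159
```

>>> carry_out(targets=[[1, [0.001, 0, 0], [0, 0, 0]], [1, [0.001, 0, 0], [0, 0, 0]], [1, [0.001, 0, 0], [0, 0, 0]], [1, [0.001, 0, 0], [0, 0, 0]], [1, [0.001, 0, 0], [0, 0, 0]]])

```text
t: 15.77
ee_pos: [0.5331, -0.0644, 0.1692]
tool_rot: [[0.292, 0.956, -0.0], [0.956, -0.292, -0.0], [-0.001, -0.0, -1.0]]
ft_force: [2.9, -9.6, -1.9]
gripper_width: 0.0156
```

>>> carry_out(targets=[[1, [0.001, 0, 0], [0, 0, 0]], [1, [0.001, 0, 0], [0, 0, 0]], [1, [0.001, 0, 0], [0, 0, 0]], [1, [0.001, 0, 0], [0, 0, 0]], [1, [0.001, 0, 0], [0, 0, 0]]])

```text
t: 16.18
ee_pos: [0.5344, -0.0603, 0.1692]
tool_rot: [[0.293, 0.956, -0.001], [0.956, -0.293, -0.001], [-0.001, -0.0, -1.0]]
ft_force: [1.1, -6.6, -1.1]
gripper_width: 0.0158
```

>>> carry_out(targets=[[1, [0.0005, 0, 0], [0, 0, 0]], [1, [0.0005, 0, 0], [0, 0, 0]], [1, [0.0005, 0, 0], [0, 0, 0]], [1, [0.0005, 0, 0], [0, 0, 0]], [1, [0.0005, 0, 0], [0, 0, 0]]])

```text
t: 16.6
ee_pos: [0.5352, -0.0576, 0.1692]
tool_rot: [[0.292, 0.956, -0.0], [0.956, -0.292, -0.001], [-0.001, -0.0, -1.0]]
ft_force: [2.0, -7.2, -1.0]
gripper_width: 0.0155
```

>>> carry_out(targets=[[1, [0.0005, 0, 0], [0, 0, 0]], [1, [0.0005, 0, 0], [0, 0, 0]], [1, [0.0005, 0, 0], [0, 0, 0]], [1, [0.0005, 0, 0], [0, 0, 0]]])

```text
t: 16.93
ee_pos: [0.5358, -0.0557, 0.1692]
tool_rot: [[0.292, 0.956, -0.0], [0.956, -0.292, -0.001], [-0.001, -0.0, -1.0]]
ft_force: [2.7, -7.6, -1.4]
gripper_width: 0.0159
```

>>> carry_out(targets=[[1, [0.0005, 0, 0], [0, 0, 0]], [1, [0.0005, 0, 0], [0, 0, 0]], [1, [0.0005, 0, 0], [0, 0, 0]]])

```text
t: 17.18
ee_pos: [0.5362, -0.0542, 0.1692]
tool_rot: [[0.292, 0.956, -0.0], [0.956, -0.292, -0.001], [-0.001, -0.0, -1.0]]
ft_force: [1.8, -7.1, -0.8]
gripper_width: 0.0159
```

>>> carry_out(targets=[[1, [0.0005, 0, 0], [0, 0, 0]], [1, [0.0005, 0, 0], [0, 0, 0]], [1, [0.0005, 0, 0], [0, 0, 0]]])

```text
t: 17.43
ee_pos: [0.5364, -0.0535, 0.1692]
tool_rot: [[0.292, 0.956, -0.001], [0.956, -0.292, -0.002], [-0.002, -0.0, -1.0]]
ft_force: [2.9, -13.9, -1.4]
gripper_width: 0.0156
```

>>> carry_out(targets=[[1, [0.0002, 0, 0], [0, 0, 0]]])

```text
t: 17.52
ee_pos: [0.5364, -0.0535, 0.1692]
tool_rot: [[0.292, 0.956, -0.001], [0.956, -0.292, -0.002], [-0.003, -0.001, -1.0]]
ft_force: [2.3, -13.9, -1.3]
gripper_width: 0.0157
```

>>> carry_out(targets=[[1, [0.0002, 0, 0], [0, 0, 0]]])

```text
t: 17.6
ee_pos: [0.5364, -0.0535, 0.1692]
tool_rot: [[0.292, 0.956, -0.001], [0.956, -0.292, -0.002], [-0.003, -0.001, -1.0]]
ft_force: [2.5, -15.4, -1.1]
gripper_width: 0.016
```

>>> carry_out(targets=[[1, [0.0002, 0, 0], [0, 0, 0]]])

```text
t: 17.68
ee_pos: [0.5364, -0.0535, 0.1692]
tool_rot: [[0.292, 0.956, -0.002], [0.956, -0.292, -0.003], [-0.003, -0.001, -1.0]]
ft_force: [3.2, -16.5, -1.5]
gripper_width: 0.0158
```

>>> carry_out(targets=[[1, [0.0001, 0, 0], [0, 0, 0]]])

```text
t: 17.77
ee_pos: [0.5365, -0.0534, 0.1692]
tool_rot: [[0.292, 0.956, -0.002], [0.956, -0.292, -0.003], [-0.003, -0.001, -1.0]]
ft_force: [2.0, -15.0, -1.5]
gripper_width: 0.0156
```

>>> carry_out(targets=[[1, [0, 0, 0], [0, 0, 0]]])

```text
t: 17.85
ee_pos: [0.5364, -0.0535, 0.1692]
tool_rot: [[0.292, 0.956, -0.001], [0.956, -0.292, -0.003], [-0.003, -0.001, -1.0]]
ft_force: [2.3, -15.9, -1.4]
gripper_width: 0.0159
```

>>> carry_out(targets=[[1, [0.0002, 0, 0], [0, 0, 0]], [1, [0.0001, 0, 0], [0, 0, 0]], [1, [0, 0, 0], [0, 0, 0]]])

```text
t: 18.1
ee_pos: [0.5364, -0.0534, 0.1692]
tool_rot: [[0.292, 0.956, -0.002], [0.956, -0.292, -0.003], [-0.003, -0.001, -1.0]]
ft_force: [2.0, -16.2, -0.8]
gripper_width: 0.0158
```

>>> carry_out(targets=[[1, [0, 0, 0], [0, 0, 0]], [1, [0, 0, 0], [0, 0, 0]]])

```text
t: 18.27
ee_pos: [0.5364, -0.0534, 0.1692]
tool_rot: [[0.293, 0.956, -0.002], [0.956, -0.293, -0.003], [-0.003, -0.001, -1.0]]
ft_force: [1.6, -17.2, -0.7]
gripper_width: 0.0156
```

>>> carry_out(targets=[[1, [0.0002, 0, 0], [0, 0, 0]], [1, [0.0001, 0, 0], [0, 0, 0]], [1, [0, 0, 0], [0, 0, 0]]])

```text
t: 18.52
ee_pos: [0.5364, -0.0533, 0.1692]
tool_rot: [[0.292, 0.956, -0.002], [0.956, -0.292, -0.003], [-0.004, -0.001, -1.0]]
ft_force: [2.7, -17.4, -1.4]
gripper_width: 0.0156
```

>>> carry_out(targets=[[1, [0, 0, 0], [0, 0, 0]], [1, [0, 0, 0], [0, 0, 0]], [1, [0, 0, 0], [0, 0, 0]]])

```text
t: 18.77
ee_pos: [0.5365, -0.0534, 0.1692]
tool_rot: [[0.293, 0.956, -0.002], [0.956, -0.293, -0.003], [-0.004, -0.001, -1.0]]
ft_force: [3.1, -18.3, -0.4]
gripper_width: 0.0157
```

>>> carry_out(targets=[[1, [0, 0, 0], [0, 0, 0]], [1, [0, 0, 0], [0, 0, 0]], [1, [0, 0, 0], [0, 0, 0]]])

```text
t: 19.02
ee_pos: [0.5365, -0.0533, 0.1692]
tool_rot: [[0.292, 0.956, -0.002], [0.956, -0.292, -0.003], [-0.004, -0.001, -1.0]]
ft_force: [1.7, -17.8, -1.5]
gripper_width: 0.016
```

>>> carry_out(targets=[[1, [-0.0005, 0, 0], [0, 0, 0]], [1, [-0.0005, 0, 0], [0, 0, 0]], [1, [0, 0, 0], [0, 0, 0]]])

```text
t: 19.27
ee_pos: [0.5364, -0.0535, 0.1692]
tool_rot: [[0.293, 0.956, -0.001], [0.956, -0.293, -0.002], [-0.002, -0.0, -1.0]]
ft_force: [1.6, -11.6, -1.2]
gripper_width: 0.0161
```

>>> carry_out(targets=[[1, [-0.0005, 0, 0], [0, 0, 0]], [1, [-0.0005, 0, 0], [0, 0, 0]], [1, [0, 0, 0], [0, 0, 0]]])

```text
t: 19.52
ee_pos: [0.5364, -0.0536, 0.1692]
tool_rot: [[0.292, 0.956, -0.0], [0.956, -0.292, -0.001], [-0.001, -0.0, -1.0]]
ft_force: [2.2, -7.5, -0.6]
gripper_width: 0.0156
```

>>> carry_out(targets=[[0.7, [0, 0, 0], [0, 0, 0]], [0.5, [0, 0, 0], [0, 0, 0]], [0.4, [0, 0, 0], [0, 0, 0]], [0.4, [0, 0, 0], [0, 0, 0]], [0.4, [0, 0, 0], [0, 0, 0]]])

```text
t: 19.93
ee_pos: [0.5365, -0.0526, 0.1692]
tool_rot: [[0.292, 0.956, -0.0], [0.956, -0.292, 0.0], [0.0, -0.0, -1.0]]
ft_force: [-0.0, 0.5, 0.1]
gripper_width: 0.0437
```

>>> carry_out(targets=[[0.4, [0, 0, 0], [0, 0, 0]], [0.4, [0, 0, 0], [0, 0, 0]], [0.4, [0, 0, 0], [0, 0, 0]], [0.4, [0, 0, 0], [0, 0, 0]]])

```text
t: 20.27
ee_pos: [0.5365, -0.0529, 0.1692]
tool_rot: [[0.292, 0.956, 0.0], [0.956, -0.292, 0.0], [0.0, -0.0, -1.0]]
ft_force: [-0.4, -0.8, 0.2]
gripper_width: 0.0525
```

>>> carry_out(targets=[[0.4, [0, 0, -0.005], [0, 0, 0]], [0.4, [0, 0, -0.015], [0, 0, 0]], [0.4, [0, 0, -0.03], [0, 0, 0]], [0.4, [0, 0, -0.04], [0, 0, 0]], [0.4, [0, 0, -0.04], [0, 0, 0]]])

```text
t: 20.68
ee_pos: [0.5358, -0.0531, 0.3005]
tool_rot: [[0.292, 0.956, -0.002], [0.956, -0.292, -0.001], [-0.001, -0.002, -1.0]]
ft_force: [1.7, 0.7, -0.7]
gripper_width: 0.0525
```

>>> carry_out(targets=[[0.4, [-0.03, 0, 0], [0, 0, 0]], [0.4, [-0.04, 0, 0], [0, 0, 0]], [0.4, [-0.04, 0, 0], [0, 0, 0]], [0.4, [-0.04, 0, 0], [0, 0, 0]], [0.4, [-0.03, 0, 0], [0, 0, 0]]])

```text
t: 21.1
ee_pos: [0.4827, -0.2271, 0.2999]
tool_rot: [[0.292, 0.956, 0.001], [0.956, -0.292, -0.0], [0.0, 0.001, -1.0]]
ft_force: [0.6, -0.2, -0.3]
gripper_width: 0.0524
```

```bash
python3 snap.py 8 '{"scene":(240,420,130,270),"top":(230,400,130,260)}'
```

```text
21.2 [ 0.4824 -0.2282  0.2996] [[0.2959, 0.9552, -0.0002], [0.9552, -0.2959, -0.0004], [-0.0004, -0.0, -1.0]]
```

View pics/scene8.png

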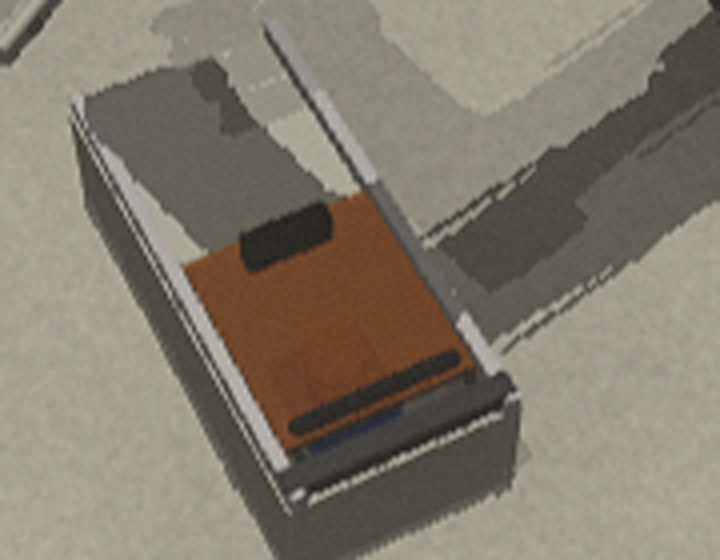

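View pics/top8.png

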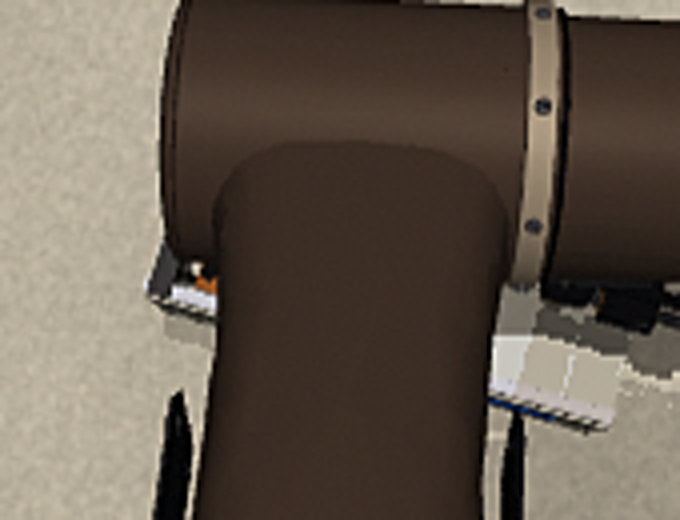

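```bash
python3 - <<'E'
import numpy as np,cv2
from h import *
from station import r,optics
d=optics.get_image("scene"); cv2.imwrite("pics/full9.png",d["img"][:,:,::-1])
W=world(d);H=hsv(d)
m=(np.hypot(W[...,0]-.54,W[...,1]+.05)<.06)&(W[...,2]>.118)&(W[...,2]<.135)&(H[...,2]<80)
c=np.argwhere(m)[:,::-1].mean(0); p=ray(d,c,.127); print("handle",p.round(4),"opening",.02-((p[:2]-[.535,-.059])@[.2924,.9563]))
d0=dict(np.load("scene0.npz")); df=cv2.absdiff(d["img"],d0["img"]).max(2)
for n,b in dict(white_bottle=(460,485,294,322),bin=(193,238,88,144),pip=(236,282,92,148)).items(): print(n,np.percentile(df[b[2]:b[3],b[0]:b[1]],[50,90]))
E
```

```text
handle [ 0.5416 -0.0502  0.127 ] opening 0.009685943429926465
white_bottle [5. 8.]
bin [ 5. 10.]
pip [ 9. 73.]
```

View pics/full9.png

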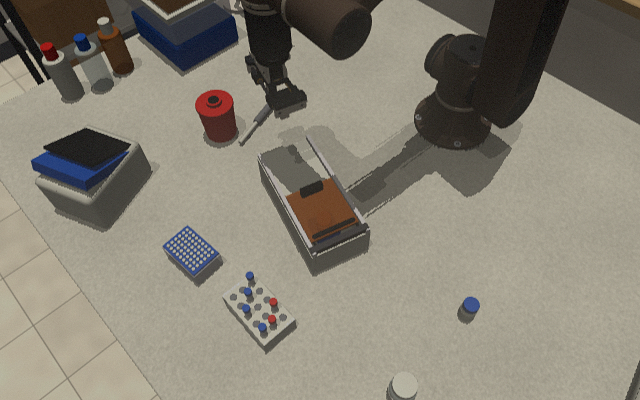

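The last view shows the hatch shut past the seal near (322,205), and the white bottle (471,305), bin (215,115) and pipette (260,120) where they were. The camera puts the handle's travel at 113.5 mm and the arm's own reading at 112.9 mm, so they agree.

```bash
python3 -c "
from station import r
s=r.get_state();print(s['t'],s['ft_force']);print(r.sign_off())"
```

```text
21.25 [ 0.05715148  0.07847699 -0.45558974]
the job is handed in; nothing more can be done
None
```

The amber bottle is standing in the blue pocket, and the hatch is shut against the buffers. I let go, backed the arm clear and handed the job in at 21.3 s.

- **Bottle:** I gripped it by the cap and lowered it until the force reading showed it touching the pocket floor, then let go. Afterwards the camera put its cap 2–3 mm from the nominal pocket centre, upright. That is within the pocket's 3 mm clearance plus the camera's error of about 2 mm.
- **Hatch:** I held it by the handle and pushed it past the seal, which read about 10 N. It came up hard at an opening of about 14 mm, inside the 1–15 mm range given for the buffers.
- **Pressing force:** I held a push of about 16–17 N at the wrist for about 0.75 s. Sliding resistance just before the stop was about 6 N, so I put the force on the bar at 10–11 N. This is an estimate, since the bar force cannot be read directly. The highest reading was about 17 N along the push direction, under the 20 N limit.
- **Final checks:** The travel measured by the arm (113 mm) and by the camera (113.5 mm) agree, so the hatch did not spring back. The camera's own reading of the opening was about 10 mm, but the same method read 4 mm low on the handle before the push too, so I corrected for that.
- **Other objects:** The white bottle and bin look unchanged. The pipette's image patch did differ from the start, which I put down to the gripper partly covering it; in the last picture it lies where it was. The final wrist force was about zero.

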